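# Gather the nuts in the tray's pouring corner

### The arm

A 6-joint arm with a two-finger parallel gripper is mounted at the origin on the work surface. World frame = base frame: x ahead of the robot, y to its left, z up, the work surface at z = 0. Lengths are in m, angles in rad, forces in N, time in s.
With the tool pointing down it reaches from about 0.25 to 0.725 m from the base axis. Payload 4 kg.
Tool frame: the origin (TCP) lies midway between the tips of the shut fingers; the grasp point (between the pads) lies bot.pinch_z behind it (bot.pinch_z is the distance from the TCP to the grasp point, in m); z points along the fingers, y is the line along which they close (so a half turn about z gives the same grasp; the last joint's range is limited). The gripper opens to 85 mm and grips with 20 to 120 N. Pads are 22 mm wide; open, the fingers measure 114 mm over their backs; the gripper's body (76 mm by 85 mm) begins 54 mm behind the grasp point. The pads swing forward as they close: fully open they stand 13 mm farther back than shut.
Start: joints at [1.263, 0.241, 0.005, 1.335, 0, 1.571], TCP at [0.151, 0.477, 0.231] pointing down, gripper open.
Joint ranges: [-2.72, 2.72], [-1.05, 1.87], [-1.09, 1.28], [-1.99, 2.15], [-1.42, 1.44], [-3.14, 3.14]. Speed limits (rad/s): [2.79, 2.79, 3.14, 3.14, 3.14, 3.14].

### API

Orientations are given as a unit quaternion [x, y, z, w].
In Python, from workcell import bot, optics, job, probe_bus gives the robot as it stands (bot), with the cameras (optics), the job (job) and the readings (probe_bus).
- The arm moves only by the tool jog_arm, called after "Request:" as name(argument=value, ...), one argument or row to a line, values as JSON. Schema: {"type":"object","properties":{"increments":{"type":"array","items":{"type":"array","prefixItems":[{"type":"array","items":{"type":"number"},"minItems":3,"maxItems":3},{"type":"array","items":{"type":"number"},"minItems":3,"maxItems":3},{"type":"number"}],"minItems":3,"maxItems":3},"minItems":1,"maxItems":10},"only":{"type":"string"},"quiet":{"type":"boolean"},"lines":{"type":"string"}},"required":["increments"],"additionalProperties":false}. increments is a list of rows, 1 to 10 of them, each written [[rx, ry, rz], [dx, dy, dz], opening]: a rotation vector rx, ry, rz in shares of 4 rad (1.0 is 4 rad), then dx, dy, dz in shares of 0.75 m (1.0 is 0.75 m), then the finger opening in m; each row is the pose to reach, as a shift and turn from the pose commanded when the call began, along the tool's axes at that moment; what a row does not reach only later rows make up. A row lasts 1/8 s, in which the tool goes at most 0.0625 m and 0.188 rad, less where a joint would pass 70% of its speed; a pose out of reach is approached as far as the arm can. The fingers move at their own pace and stop on an object; the grip force is fixed at half the most. Time passes only in rows, so rows that do not move let the fingers close. The tool returns the time, the measured TCP pose, the force, the opening and the grip force at its end. only (a regular expression) keeps the lines of the reply that match it, lines (a string "A,B") keeps lines A to B, and quiet returns only ok. A shift or turn number past 1, either way, is cut back to 1. Input that does not fit is refused with a message, and nothing moves.
- probe_bus.get_obs(): the state, without advancing time (a new reading comes with each control period).
- optics.camera(name): name is "side" or "top" or "wrist"; returns the picture (480x640x3 uint8, red, green, blue); there is no depth.
- optics.calibration(name): a dict with "mtx" (3x3 intrinsics, pixels), "R" (3x3) and "t" (3): a world point X has camera coordinates R X + t. Camera axes: x right, y down, z forward; pixel columns grow to the right and rows downward; lengths in m; the calibration is good to about 2 mm. A picture is of the moment at which its call begins: read the wrist's pose just before it. calibration takes no time and is no camera call; for the wrist camera it gives the pose at the moment of the call.
- job.job_done(): hands the job in; it is judged then, once.
The state is a dict: "clock": time; "joint_pos": joint angles; "joint_vel": joint speeds; "tau": joint torques, N m; "eef_pos": TCP position; "tool_rot": TCP orientation; "ft_force": force on the tool from outside, world axes, zero at the start; "ft_torque": the same for the moment, N m; "grip_width": finger opening in m; "grasp_force": force on a finger pad.
Only numpy, scipy, OpenCV 4.12 (cv2) and the standard library are available. Lean on these libraries where they do the work, as an engineer would, in place of code of your own. Each camera call takes 0.05 s, during which the arm holds its last target. There are 200 camera calls.

### The job

One of the four big hex nuts has been left on the bench: put it into the white tray with the other three. Then take the tray by its bar grip and lift that side, with the pouring corner opposite the grip staying down on the bench, until the tray slopes about 30 degrees and all four nuts have slid together into the pouring corner. Finish while still holding the tray tilted like that by its grip, and leave the flask, the wash bottle and the tip box where they stand.

Things in the scene. Friction and masses are not known exactly. Their poses are not given: they have to be found in the camera images.
- tray: Square open tray of white plastic, loose on the bench: 200 x 200 mm, 45 mm high, walls and floor 5 mm, about 0.45 kg. Origin at the centre of its underside; x and y run along the walls, z up. Pouring corner: (+x, +y); the bar grip stands off the (-x, -y) corner, at the start roughly towards the robot. Slippery inside: nuts slide at 7 to 10 degrees, along the walls at 11 to 18.
- tray_grip (a point): Middle of the bar grip: round white bar, 12 mm thick, 100 mm long, level, 70 mm above the bench with the tray flat; it runs along the tray's (1, -1) direction, 176 mm from the tray's centre, 35 mm out from the corner edge. Bars at its ends slope down to the walls; the middle 60 mm are free. Gripped across, it still pivots between the fingers, so the far corner stays down. Axes as the tray.
- tray_corner (a point): Inside of the pouring corner, on the inner floor, 5 mm above the tray's underside, at (95, 95) mm in the tray's frame; the corner's outer edge is 7 mm farther out along the diagonal, with a beak sticking out 15 mm at the rim. Axes as the tray.
- nut_stray: Steel hex nut, 30 mm across flats, 35 mm across corners, 16 mm high, dark 19 mm hole (solid to the touch), about 60 g, lying flat on the bench left or right of the tray. Origin at the centre of its underside; its x axis is square to a pair of flats (so are the directions 60 and 120 degrees from it).
- nut_a: Steel hex nut like the others (30 mm across flats, 16 mm high, about 60 g), lying flat inside the tray at the start, in the half towards the bar grip. Origin at the centre of its underside.
- nut_b: Steel hex nut like the others (30 mm across flats, 16 mm high, about 60 g), lying flat inside the tray at the start, in the half towards the bar grip. Origin at the centre of its underside.
- nut_c: Steel hex nut like the others (30 mm across flats, 16 mm high, about 60 g), lying flat inside the tray at the start, in the half towards the bar grip. Origin at the centre of its underside.
- flask: Conical glass laboratory flask, closed solid, 84 mm wide at the foot, 128 mm tall; origin at the centre of its underside. A bystander.
- wash_bottle: White plastic wash bottle with grey cap, 64 mm wide, 170 mm tall; origin at the centre of its underside. A bystander.
- tip_box: Grey box with a clear cover, 88 x 123 x 70 mm; origin at the centre of its underside. A bystander.

How it is judged:
On the way:
1. the nut from the bench lies in the tray with the others, let go, while the tray is still flat on the bench (x of nut_stray in the frame of tray between -0.09 and 0.09 m and y of nut_stray in the frame of tray between -0.09 and 0.09 m and z of nut_stray in the frame of tray between 0 and 0.035 m and contact force between the fingers and nut_stray below 0.1 N and linear speed of nut_stray below 0.03 m/s and angle between tray's own z axis and vertical below 0.08 rad and height (world z) of tray below 0.01 m), for 0.2 s.
At the end, for the whole second after the job is handed in: All four nuts at rest in the tray, origins within 100 mm of the pouring corner, untouched; the fingers hold the tray still at 22 to 41 degrees, its grip over 140 mm up, the inside of the pouring corner under 25 mm up; the tray leans on no bystander (x of nut_stray in the frame of tray between -0.09 and 0.09 m and y of nut_stray in the frame of tray between -0.09 and 0.09 m and z of nut_stray in the frame of tray between 0 and 0.035 m and distance between each of nut_stray, nut_a, nut_b, nut_c and tray_corner below 0.1 m and linear speed of each of nut_stray, nut_a, nut_b, nut_c, tray below 0.02 m/s and x of nut_a in the frame of tray between -0.09 and 0.09 m and y of nut_a in the frame of tray between -0.09 and 0.09 m and z of nut_a in the frame of tray between 0 and 0.035 m and x of nut_b in the frame of tray between -0.09 and 0.09 m and y of nut_b in the frame of tray between -0.09 and 0.09 m and z of nut_b in the frame of tray between 0 and 0.035 m and x of nut_c in the frame of tray between -0.09 and 0.09 m and y of nut_c in the frame of tray between -0.09 and 0.09 m and z of nut_c in the frame of tray between 0 and 0.035 m and angle between tray's own z axis and vertical between 0.38 and 0.72 rad and height (world z) of tray_grip above 0.14 m and height (world z) of tray_corner below 0.025 m and contact force between the fingers and tray above 1 N and contact force between tray and flask below 0.1 N and contact force between tray and wash_bottle below 0.1 N and contact force between tray and tip_box below 0.1 N and contact force between the fingers and nut_stray below 0.1 N and contact force between the fingers and nut_a below 0.1 N and contact force between the fingers and nut_b below 0.1 N and contact force between the fingers and nut_c below 0.1 N); the arm keeps its last pose, push and grip.
It fails at once if the flask is moved more than 20 mm or tipped over (distance of flask from where it was at the start of the episode above 0.02 m or angle between flask's own z axis and vertical above 0.4 rad).
It fails at once if the wash bottle is moved more than 20 mm or tipped over (distance of wash_bottle from where it was at the start of the episode above 0.02 m or angle between wash_bottle's own z axis and vertical above 0.4 rad).
It fails at once if the tip box is moved more than 20 mm or tipped over (distance of tip_box from where it was at the start of the episode above 0.02 m or angle between tip_box's own z axis and vertical above 0.4 rad).
It also fails if it takes over 59 s, if anything falls off the work surface, if the arm or the gripper's body presses on something with over 40 N, if the wrist force passes 120 N, or if a joint passes its speed limit or range.

## Working session

There is one attempt and no reset: what is moved stays moved. The work goes in short steps, Python scripts to look and compute and a tool call to move; the robot and the scene stay as the last step left them, time stands still between calls to the robot, and variables do not carry over. Pictures are saved under pics/ and viewed, at most 10 in all, crops included, and the job is handed in when it is done.

```bash
ls; mkdir -p pics; python3 - <<'E'
from workcell import bot, optics, job, probe_bus
import cv2,numpy as np
o=probe_bus.get_obs();print(o,bot.pinch_z)
for n in("top","side"):
    im=optics.camera(n);cv2.imwrite(f"pics/{n}0.png",im[:,:,::-1])
    c=optics.calibration(n);print(n,c)
E
```

```text
pics
workcell.py
{'clock': 0.0, 'joint_pos': array([1.26303887e+00, 2.41421655e-01, 3.69157519e-03, 1.33518335e+00,
       2.77491495e-05, 1.57081523e+00]), 'joint_vel': array([ 0.0001356 ,  0.00058833, -0.00102198,  0.00130689, -0.00050571,
        0.0021063 ]), 'tau': array([ 9.25796007e-05, -3.72318649e+01,  2.52407724e+01,  1.69117015e-02,
        1.19865526e-04, -9.73058167e-08]), 'eef_pos': array([0.15125868, 0.47589858, 0.23039616]), 'tool_rot': array([ 1.53281444e-01,  9.88182007e-01, -1.04391779e-03, -1.75947100e-04]), 'ft_force': array([ 0.69040628, -0.42186569, -0.02699099]), 'ft_torque': array([-0.02280716,  0.02942494,  0.04780224]), 'grasp_force': 0.0, 'grip_width': 0.08554646909170957} 0.0187
top {'mtx': array([[622.91049765,   0.        , 322.13875976],
       [  0.        , 622.91049765, 246.53067855],
       [  0.        ,   0.        ,   1.        ]]), 'R': array([[ 2.09586714e-02, -9.99772901e-01,  3.85750671e-03],
       [-9.74327991e-01, -2.12900161e-02, -2.24124301e-01],
       [ 2.24155529e-01,  9.38870800e-04, -9.74552932e-01]]), 't': array([-0.01053022,  0.64006077,  1.07396768])}
side {'mtx': array([[508.47154153,   0.        , 312.79187788],
       [  0.        , 508.47154153, 231.86999259],
       [  0.        ,   0.        ,   1.        ]]), 'R': array([[-0.96889814, -0.24721941, -0.01090647],
       [-0.12048031,  0.50976448, -0.85183606],
       [ 0.21615014, -0.82402836, -0.52369493]]), 't': array([0.60745832, 0.11065327, 0.95701751])}
```

View pics/top0.png

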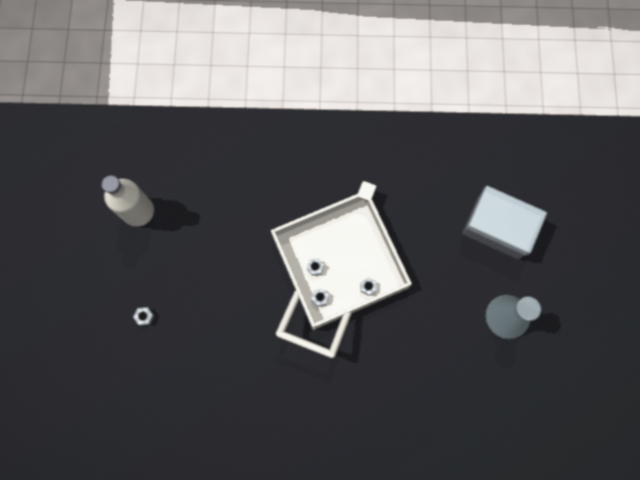

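View pics/side0.png

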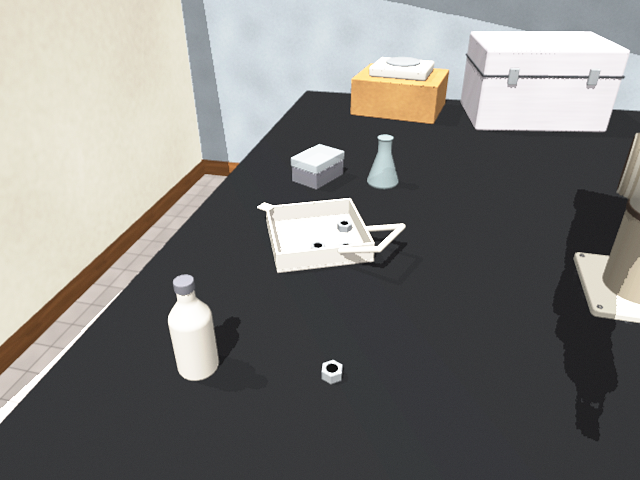

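The top view shows the stray nut at (143,316), bar ends at about (278,335) and (333,354), tray rim corners at (274,232), (368,192), (410,284) and (315,326), and the flask at (510,315). The side view shows the nut at (332,371) and bar ends near (403,227) and (340,248).

```bash
cat > h.py <<'E'
from workcell import bot, optics, job, probe_bus
import cv2,numpy as np
from scipy.spatial.transform import Rotation as Ro
def ray(c,p):
    d=c["R"].T@np.linalg.inv(c["mtx"])@np.array([p[0],p[1],1.]);return -c["R"].T@c["t"],d/np.linalg.norm(d)
def plane(c,p,z):
    o,d=ray(c,p);return o+d*(z-o[2])/d[2]
def tri(rs):
    A=sum(np.eye(3)-np.outer(d,d) for o,d in rs);b=sum((np.eye(3)-np.outer(d,d))@o for o,d in rs)
    x=np.linalg.solve(A,b);return x,[np.linalg.norm((np.eye(3)-np.outer(d,d))@(x-o)) for o,d in rs]
def totool(o,vec): return Ro.from_quat(o["tool_rot"]).inv().apply(vec)
def proj(c,X):
    p=c["mtx"]@(c["R"]@X+c["t"]);return p[:2]/p[2]
E
python3 - <<'E'
from h import *
T=optics.calibration("top");S=optics.calibration("side")
def hole(n,box,thr):
    im=cv2.imread(f"pics/{n}0.png",0);x0,x1,y0,y1=box;m=(im[y0:y1,x0:x1]>thr).astype(np.uint8)
    cs,h=cv2.findContours(m,cv2.RETR_CCOMP,cv2.CHAIN_APPROX_NONE)
    for c,k in zip(cs,h[0]):
        M=cv2.moments(c)
        if M["m00"]>8: print(n,k[3],M["m00"],M["m10"]/M["m00"]+x0,M["m01"]/M["m00"]+y0)
hole("top",(125,162,298,335),90);hole("side",(312,352,350,392),90)
for n,b in(("top",(265,350,320,365)),("side",(330,415,215,262))):
    im=cv2.imread(f"pics/{n}0.png",0);x0,x1,y0,y1=b
    cv2.imwrite(f"pics/bar_{n}.png",cv2.resize(im[y0:y1,x0:x1],None,fx=6,fy=6,interpolation=0))
pts=[(274,232),(368,195),(410,284),(315,326)]
for p in pts: print(plane(T,p,.045))
for p in [(279,335),(333,354)]: print("bar",plane(T,p,.07))
E
```

```text
top -1 253.0 142.4683794466403 315.59486166007906
top 0 59.0 142.364406779661 315.635593220339
side -1 401.0 331.34039900249377 371.30133000831256
side 0 87.0 331.7164750957854 367.70306513409963
[0.67277279 0.0950341  0.045     ]
[ 0.75011649 -0.08286879  0.045     ]
[ 0.57851775 -0.16183494  0.045     ]
[0.4968214  0.01314093 0.045     ]
bar [0.47694441 0.07681393 0.07      ]
bar [ 0.44549407 -0.02020519  0.07      ]
```

```bash
python3 - <<'E'
from h import *
T=optics.calibration("top");S=optics.calibration("side")
print(tri([ray(T,(142.4,315.6)),ray(S,(331.7,367.7))]),plane(T,(142.4,315.6),.016),plane(S,(331.7,367.7),.016))
print(tri([ray(T,(279,335)),ray(S,(341,248))]),tri([ray(T,(333,354)),ray(S,(403,227))]))
print(tri([ray(T,(317,354*0+348)),ray(S,(403,227))])[1])
o=probe_bus.get_obs();R=Ro.from_quat(o["tool_rot"]).as_matrix();print(R)
c=optics.calibration("wrist");print("cam in tool",R.T@(-c["R"].T@c["t"]-o["eef_pos"]),R.T@c["R"].T)
im=optics.camera("wrist");cv2.imwrite("pics/w0.png",im[:,:,::-1])
X=np.array(plane(T,(142.4,315.6),.016));print(proj(c,X), totool(o,X-o["eef_pos"]))
E
```

```text
(array([0.51133848, 0.33885593, 0.01601561]), [np.float64(0.0009440345370360208), np.float64(0.0009440345370359514)]) [0.51228736 0.33896213 0.016     ] [0.51038382 0.33888773 0.016     ]
(array([0.51313766, 0.08202479, 0.06482131]), [np.float64(0.03593761945025546), np.float64(0.03593761945025559)]) (array([ 0.44383263, -0.0202991 ,  0.06694576]), [np.float64(0.0018290270955729237), np.float64(0.0018290270955730688)])
[np.float64(0.00699140726569988), np.float64(0.0069914072656998205)]
[[-9.52983443e-01  3.03021794e-01 -5.91506041e-04]
 [ 3.03022371e-01  9.52981762e-01 -1.78989240e-03]
 [ 2.13180612e-05 -1.88497739e-03 -9.99998223e-01]]
cam in tool [ 0.07268898 -0.00029077 -0.14333762] [[-9.84350939e-05 -9.57683847e-01 -2.87822237e-01]
 [ 9.99999544e-01 -3.67670575e-04  8.81367349e-04]
 [-9.49895041e-04 -2.87822019e-01  9.57683446e-01]]
[303.87571655 483.81273949] [-0.38551562 -0.02077143  0.21454697]
```

View pics/w0.png

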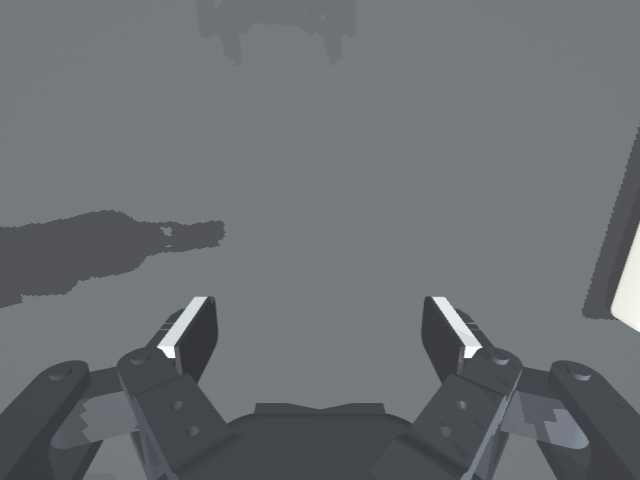

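The wrist view shows the open fingers at about (190,330) and (450,330), with bare bench below and the nut not in view. I'll move over the nut.

The rows are not in the units I measure in: shifts go in shares of 0.75 m and turns go in shares of 4 rad. I convert before sending: -0.386 m / 0.75 = -0.5147, -0.35 m / 0.75 = -0.4667.

Request:
jog_arm(
  increments=[
    [[0,0,0],[-0.08,-0.004,0.02],0.085],
    [[0,0,0],[-0.16,-0.008,0.04],0.085],
    [[0,0,0],[-0.24,-0.012,0.06],0.085],
    [[0,0,0],[-0.32,-0.016,0.08],0.085],
    [[0,0,0],[-0.4,-0.02,0.1],0.085],
    [[0,0,0],[-0.4667,-0.024,0.12],0.085],
    [[0,0,0],[-0.5147,-0.028,0.1333],0.085],
    [[0,0,0],[-0.5147,-0.028,0.1333],0.085],
    [[0,0,0],[-0.5147,-0.028,0.1333],0.085],
  ],
)

```text
clock: 1.27
eef_pos: [0.5123, 0.3395, 0.1309]
tool_rot: [0.153, 0.988, -0.0, -0.001]
ft_force: [-0.9, 0.9, 0.4]
grip_width: 0.0849
grasp_force: 0.0
```

```bash
python3 - <<'E'
from h import *
o=probe_bus.get_obs();c=optics.calibration("wrist");im=optics.camera("wrist");cv2.imwrite("pics/w1.png",im[:,:,::-1])
print(o["clock"],o["eef_pos"],o["tool_rot"],proj(c,np.array([.511,.339,.016])))
E
```

```text
1.275 [0.51232854 0.33946583 0.13088877] [ 1.53318356e-01  9.88176586e-01 -3.09742224e-04 -6.48474696e-04] [318.22040545 229.13921418]
```

View pics/w1.png

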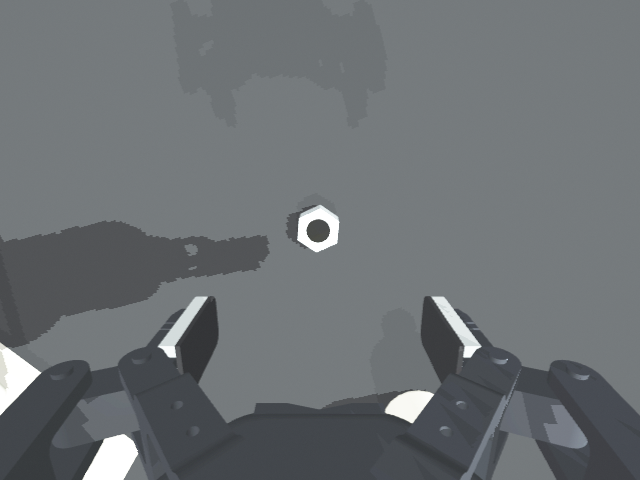

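The wrist view shows the nut at (318,230), with two flats nearly square to the finger line; the bottle base is at (415,405) and the tray corner at lower left.

```bash
python3 - <<'E'
from h import *
o=probe_bus.get_obs();c=optics.calibration("wrist");im=cv2.imread("pics/w1.png",0)
x0,y0=285,195;sub=im[y0:265,x0:355]
for thr in(150,190,225):
    m=(sub>thr).astype(np.uint8);cs,h=cv2.findContours(m,cv2.RETR_CCOMP,cv2.CHAIN_APPROX_NONE)
    i=max(range(len(cs)),key=lambda i:cv2.contourArea(cs[i]))
    P=np.array([totool(o,plane(c,(p[0][0]+x0,p[0][1]+y0),.016)-o["eef_pos"])[:2] for p in cv2.convexHull(cs[i])])
    M=cv2.moments(cs[i]);print(thr,[M["m10"]/M["m00"]+x0,M["m01"]/M["m00"]+y0])
    # widths vs angle from tool y
    w=[np.ptp(P@np.array([-np.sin(a),np.cos(a)]))*1000 for a in np.radians(range(-30,31,5))];print(np.round(w,1))
    for k in range(len(cs)):
        if h[0][k][3]>=0 and cv2.contourArea(cs[k])>100:
            M=cv2.moments(cs[k]);q=(M["m10"]/M["m00"]+x0,M["m01"]/M["m00"]+y0);print("hole",q,plane(c,q,.016),totool(o,plane(c,q,.016)-o["eef_pos"]))
E
```

```text
150 [317.9247572815534, 228.27427184466018]
[36.  35.9 35.6 34.9 34.2 33.4 32.3 31.3 32.5 33.3 34.  34.8 35.4]
hole (317.7712490761271, 230.35735402808575) [0.51179623 0.33883923 0.016     ] [-0.00012301 -0.00115249  0.11536948]
190 [317.940459280303, 228.44803503787878]
[35.4 35.3 35.1 34.6 33.8 32.8 31.7 31.  31.8 32.7 33.5 34.2 34.8]
hole (317.854009349155, 230.2700467457749) [0.51174905 0.33892103 0.016     ] [-5.33237269e-05 -1.08876315e-03  1.15369512e-01]
225 [318.1556976306882, 229.27040240691989]
[35.1 34.9 34.5 34.2 33.6 32.7 31.6 30.9 31.6 32.6 33.5 34.2 34.6]
hole (317.76839141147485, 230.32770151355157) [0.511773   0.33884431 0.016     ] [-9.93329231e-05 -1.15465619e-03  1.15369497e-01]
```

In the tool's units: 0.125 m / 0.75 = 0.1667, 0.1 m / 0.75 = 0.1333, 0.09 rad / 4 = 0.0225.

Request:
jog_arm(
  increments=[
    [[0,0,0.0225],[0,-0.0013,0.0667],0.085],
    [[0,0,0.0225],[0,-0.0013,0.1333],0.085],
    [[0,0,0.0225],[0,-0.0013,0.1667],0.085],
    [[0,0,0.0225],[0,-0.0013,0.1667],0.085],
    [[0,0,0.0225],[0,-0.0013,0.1667],0.02],
    [[0,0,0.0225],[0,-0.0013,0.1667],0.02],
    [[0,0,0.0225],[0,-0.0013,0.1667],0.02],
    [[0,0,0.0225],[0,-0.0013,0.1667],0.02],
    [[0,0,0.0225],[0,-0.0013,0.1667],0.02],
  ],
)

```text
clock: 2.45
eef_pos: [0.5137, 0.3393, 0.008]
tool_rot: [0.198, 0.98, 0.001, 0.001]
ft_force: [-1.2, 0.0, 5.9]
grip_width: 0.0278
grasp_force: 59.8
```

```bash
python3 - <<'E'
from h import *
T=optics.calibration("top")
im=cv2.imread("pics/top0.png",0);sub=im[320:365,265:350]
m=cv2.inRange(im,150,255)
# tray rim corner estimates -> centre and yaw
P=np.array([plane(T,p,.045)[:2] for p in [(274,232),(410,284),(315,326)]])
C=(P[0]+P[1])/2;print("C",C,"sides",np.linalg.norm(P[0]-P[2]),np.linalg.norm(P[1]-P[2]))
d=C-P[2];d/=np.linalg.norm(d);print("diag",d,np.degrees(np.arctan2(d[1],d[0])),"grip",C-.176*d)
for q in [(316,267),(320,297),(369,286)]:
    X=plane(T,q,.021)[:2]-C;print("nut along diag",X@d,"side",X@np.array([-d[1],d[0]]))
G=C+.045*d;o=probe_bus.get_obs();print("drop",G,"tool",totool(o,np.r_[G,.03]-o["eef_pos"]),o["eef_pos"])
F=plane(T,(508,320),0);print("flask",F)
E
```

```text
C [ 0.62564527 -0.03340042] sides 0.19407571339062138 0.19310838489037838
diag [ 0.94050348 -0.33978406] -19.863718650395302 grip [0.46011666 0.02640158]
nut along diag -0.0293224689121692 side 0.03991856962475932
nut along diag -0.08045640592366153 side 0.011983274058206757
nut along diag -0.027338723885858212 side -0.06724340794484532
drop [ 0.66796792 -0.0486907 ] tool [-0.29258399 -0.29782287 -0.02235904] [0.51369253 0.33927593 0.00798242]
flask [ 5.20586971e-01 -3.54864413e-01  2.22044605e-16]
```

In the tool's units: -0.298 m / 0.75 = -0.3973, -0.293 m / 0.75 = -0.3907.

Request:
jog_arm(
  increments=[
    [[0,0,0],[0,0,-0.08],0.02],
    [[0,0,0],[-0.0267,-0.0267,-0.1467],0.02],
    [[0,0,0],[-0.08,-0.08,-0.16],0.02],
    [[0,0,0],[-0.1333,-0.1333,-0.16],0.02],
    [[0,0,0],[-0.1867,-0.1867,-0.16],0.02],
    [[0,0,0],[-0.24,-0.24,-0.16],0.02],
    [[0,0,0],[-0.2933,-0.2933,-0.16],0.02],
    [[0,0,0],[-0.3467,-0.3467,-0.16],0.02],
    [[0,0,0],[-0.3907,-0.3973,-0.16],0.02],
    [[0,0,0],[-0.3907,-0.3973,-0.16],0.02],
  ],
)

```text
clock: 3.7
eef_pos: [0.6678, -0.0542, 0.1256]
tool_rot: [0.201, 0.98, -0.0, 0.0]
ft_force: [-0.7, 0.1, -0.1]
grip_width: 0.028
grasp_force: 59.6
```

```bash
python3 - <<'E'
from h import *
im=optics.camera("wrist");cv2.imwrite("pics/w2.png",im[:,:,::-1])
E
```

```text
(no output)
```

View pics/w2.png

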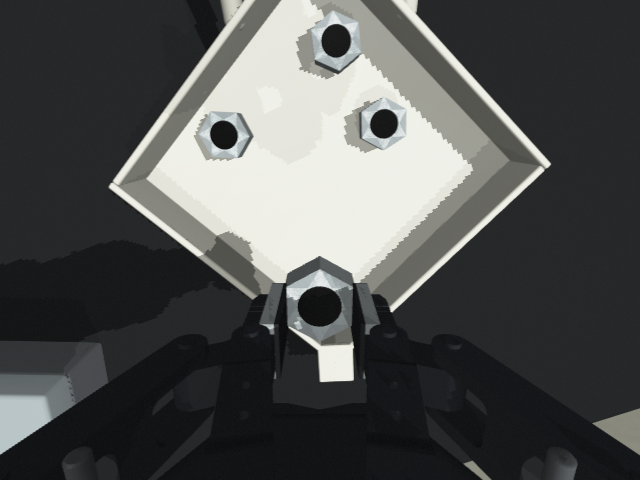

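The wrist view shows the nut held at (320,305) and three nuts in the tray at (336,40), (224,135) and (384,124); the tray side corners are at (112,186) and (549,164), and the beak is at (337,365).

```bash
python3 - <<'E'
from h import *
o=probe_bus.get_obs();c=optics.calibration("wrist")
A=plane(c,(112,186),.045);B=plane(c,(549,164),.045);C=(A+B)/2
d=np.array([-(B-A)[1],(B-A)[0]]);d=d/np.linalg.norm(d);d*=np.sign(d[0]);print(A,B,np.linalg.norm(A-B),C,d,np.degrees(np.arctan2(d[1],d[0])),"grip",C[:2]-.176*d)
T=optics.calibration("top")
for a,b in(((274,232),(549,164)),((410,284),(112,186)),((274,232),(112,186))): print(tri([ray(T,a),ray(c,b)]))
r=d[:2];X=o["eef_pos"][:2]-C[:2];print("tcp rel",X@r,X@np.array([-r[1],r[0]]))
E
```

```text
[ 0.57911319 -0.15880879  0.045     ] [0.67496388 0.10219099 0.045     ] 0.278043595249966 [ 0.62703854 -0.0283089   0.045     ] [ 0.93870093 -0.3447326 ] -20.165473556064804 grip [0.46182717 0.03236403]
(array([0.66945586, 0.09374478, 0.06005069]), [np.float64(0.000481345306895527), np.float64(0.00048134530689550764)])
(array([ 0.57900489, -0.16235126,  0.03962343]), [np.float64(0.00048773511323983856), np.float64(0.00048773511323977356)])
(array([0.59890924, 0.06004439, 0.39368753]), [np.float64(0.015536661172051044), np.float64(0.015536661172051195)])
tcp rel 0.045847449378883076 -0.008292158318884463
```

In the tool's units: 0.11 m / 0.75 = 0.1467, 0.05 m / 0.75 = 0.0667.

Request:
jog_arm(
  increments=[
    [[0,0,0],[0.004,0.0067,0.0667],0.02],
    [[0,0,0],[0.004,0.0067,0.1267],0.02],
    [[0,0,0],[0.004,0.0067,0.1467],0.02],
    [[0,0,0],[0.004,0.0067,0.1467],0.02],
  ],
)

```text
clock: 4.25
eef_pos: [0.6661, -0.0429, 0.0161]
tool_rot: [0.197, 0.98, -0.0, -0.001]
ft_force: [1.1, -0.2, -0.2]
grip_width: 0.028
grasp_force: 61.7
```

Request:
jog_arm(
  increments=[
    [[0,0,0],[0,0,0],0.055],
    [[0,0,0],[0,0,0],0.055],
    [[0,0,0],[0,0,0],0.055],
    [[0,0,0],[0,0,-0.0533],0.055],
    [[0,0,0],[0,0,-0.12],0.055],
    [[0,0,0],[0,0,-0.1867],0.055],
    [[0,0,0],[0,0,-0.1867],0.085],
  ],
)

```text
clock: 5.12
eef_pos: [0.6701, -0.0442, 0.1631]
tool_rot: [0.198, 0.98, 0.001, 0.006]
ft_force: [0.2, -0.6, -0.1]
grip_width: 0.0714
grasp_force: 0.0
```

```bash
python3 - <<'E'
from h import *
for n in("top","side"):
    im=optics.camera(n);cv2.imwrite(f"pics/{n}1.png",im[:,:,::-1])
s=cv2.imread("pics/side1.png")[170:290,240:430];t=cv2.imread("pics/top1.png")[170:370,240:430]
cv2.imwrite("pics/c1.png",np.hstack([cv2.resize(s,(380,240)),cv2.resize(t,(380,400))[:240*0+400][:400]]) if 0 else np.vstack([cv2.resize(s,(380,240)),cv2.resize(t,(380,360))]))
E
```

```text
(no output)
```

View pics/c1.png

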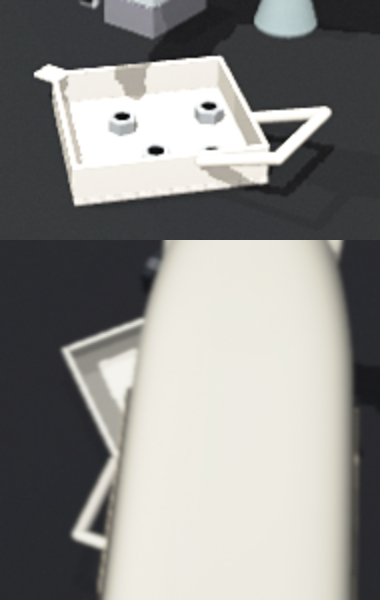

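The crops show the stray nut lying flat in the tray at about (120,120) in the upper crop, with the tray undisturbed. In the side picture the bar ends are at (405,225) and (380,250).

```bash
python3 - <<'E'
from h import *
o=probe_bus.get_obs();print(o["joint_pos"],Ro.from_quat(o["tool_rot"]).as_matrix())
T=optics.calibration("top");S=optics.calibration("side")
print(tri([ray(T,(279,335)),ray(S,(380,250))]),tri([ray(T,(333,354)),ray(S,(404,226))]))
print(totool(o,np.array([.461,.029,.15])-o["eef_pos"]))
E
```

```text
[-6.58399519e-02  6.14786252e-01  3.85318747e-01  1.33896172e+00
 -1.54617709e-05  3.32091297e-01] [[-9.21861977e-01  3.87511187e-01  2.36095262e-03]
 [ 3.87511889e-01  9.21864690e-01 -1.71165354e-04]
 [-2.24280735e-03  7.57106380e-04 -9.99997198e-01]]
(array([0.47629722, 0.07687784, 0.06848525]), [np.float64(0.0007720709022110414), np.float64(0.0007720709022111353)]) (array([ 0.44285439, -0.02025574,  0.06962975]), [np.float64(0.00265658386925388), np.float64(0.002656583869253842)])
[ 0.21820031 -0.01255135  0.00704028]
```

In the tool's units: 0.218 m / 0.75 = 0.2907, 0.15 m / 0.75 = 0.2, -1.62 rad / 4 = -0.405.

Request:
jog_arm(
  increments=[
    [[0,0,-0.045],[0.04,-0.0027,0],0.045],
    [[0,0,-0.09],[0.08,-0.004,0],0.045],
    [[0,0,-0.135],[0.12,-0.0067,0],0.045],
    [[0,0,-0.18],[0.16,-0.0093,0],0.045],
    [[0,0,-0.225],[0.2,-0.012,0],0.045],
    [[0,0,-0.27],[0.24,-0.0147,0.004],0.045],
    [[0,0,-0.315],[0.2907,-0.0167,0.0067],0.045],
    [[0,0,-0.36],[0.2907,-0.0167,0.0093],0.045],
    [[0,0,-0.405],[0.2907,-0.0167,0.0093],0.045],
    [[0,0,-0.405],[0.2907,-0.0167,0.0093],0.045],
  ],
)

```text
clock: 6.48
eef_pos: [0.4594, 0.029, 0.148]
tool_rot: [-0.573, 0.82, 0.001, -0.001]
ft_force: [0.0, -0.0, -0.5]
grip_width: 0.0447
grasp_force: 0.0
```

Request:
jog_arm(
  increments=[
    [[0,0,0],[0,0,0],0.045],
  ],
)

```text
clock: 6.6
eef_pos: [0.4601, 0.029, 0.1485]
tool_rot: [-0.573, 0.82, 0.0, -0.001]
ft_force: [-1.2, -0.2, 0.5]
grip_width: 0.0447
grasp_force: 0.0
```

```bash
python3 - <<'E'
from h import *
im=optics.camera("wrist");cv2.imwrite("pics/w3.png",im[:,:,::-1])
E
```

```text
(no output)
```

View pics/w3.png

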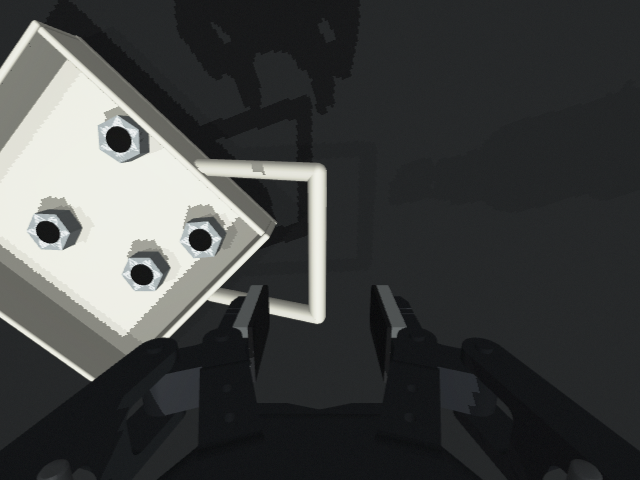

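The wrist view shows the bar running straight up the image from (317,170) to (318,315), parallel to the pads, with its middle at about (317,243).

```bash
python3 - <<'E'
from h import *
o=probe_bus.get_obs();c=optics.calibration("wrist");T=optics.calibration("top");S=optics.calibration("side")
for w,t,s in(((317,171),(333,354),(404,226)),((317.5,314),(279,335),(380,250))):
    X,e=tri([ray(c,w),ray(T,t),ray(S,s)]);print(X,np.round(e,4),totool(o,X-o["eef_pos"]))
    print(plane(c,w,.07),totool(o,plane(c,w,.07)-o["eef_pos"]))
E
```

```text
[ 0.44354296 -0.01927702  0.07036222] [0.0017 0.0021 0.0034] [ 0.05101615 -0.00090643  0.07835404]
[ 0.445032   -0.01830172  0.07      ] [ 0.04958842 -0.00197016  0.07871419]
[0.47739416 0.0767837  0.06873352] [0.0022 0.0004 0.0019] [-0.05082818  0.00030628  0.07992907]
[0.4794197  0.07615433 0.07      ] [-0.05093238 -0.00181063  0.07865993]
```

In the tool's units: 0.095 m / 0.75 = 0.1267, -0.001 m / 0.75 = -0.0013.

Request:
jog_arm(
  increments=[
    [[0,0,0],[0,-0.0013,0.0533],0.045],
    [[0,0,0],[0,-0.0013,0.1067],0.045],
    [[0,0,0],[0,-0.0013,0.1267],0.045],
    [[0,0,0],[0,-0.0013,0.1267],0.045],
    [[0,0,0],[0,-0.0013,0.1267],0],
    [[0,0,0],[0,-0.0013,0.1267],0],
    [[0,0,0],[0,-0.0013,0.1267],0],
    [[0,0,0],[0,-0.0013,0.1267],0],
  ],
)

```text
clock: 7.65
eef_pos: [0.4626, 0.0288, 0.0555]
tool_rot: [-0.574, 0.819, -0.001, 0.001]
ft_force: [-0.9, -0.3, 6.0]
grip_width: 0.0101
grasp_force: 58.8
```

In the tool's units: -0.053 m / 0.75 = -0.0707, -0.047 m / 0.75 = -0.0627.

Request:
jog_arm(
  increments=[
    [[0,0,0],[0,-0.0027,-0.0093],0],
    [[0,0,0],[0,-0.0047,-0.018],0],
    [[0,0,0],[0,-0.0073,-0.0267],0],
    [[0,0,0],[0,-0.0093,-0.036],0],
    [[0,0,0],[0,-0.012,-0.0453],0],
    [[0,0,0],[0,-0.016,-0.0533],0],
    [[0,0,0],[0,-0.0187,-0.0627],0],
    [[0,0,0],[0,-0.0227,-0.0707],0],
    [[0,0,0],[0,-0.0227,-0.0707],0],
  ],
)

```text
clock: 8.78
eef_pos: [0.4782, 0.0228, 0.1078]
tool_rot: [-0.574, 0.819, -0.0, 0.0]
ft_force: [0.5, -0.4, -3.8]
grip_width: 0.0098
grasp_force: 58.4
```

```bash
python3 - <<'E'
from h import *
cv2.imwrite("pics/side2.png",optics.camera("side")[:,:,::-1]);im=cv2.imread("pics/side2.png")[150:330,220:460];cv2.imwrite("pics/c2.png",cv2.resize(im,(720,540)))
E
```

```text
(no output)
```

View pics/c2.png

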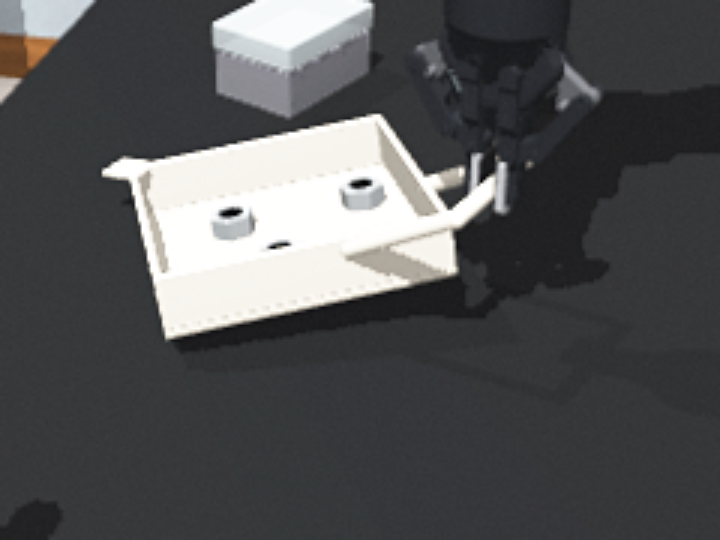

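The tray is tilted and held at the bar near (485,185), with its far corner down and the nuts starting to slide at (232,220), (362,190) and (278,245). I'll continue up the arc.

In the tool's units: -0.0735 m / 0.75 = -0.098, -0.066 m / 0.75 = -0.088.

Request:
jog_arm(
  increments=[
    [[0,0,0],[0,-0.0047,-0.0107],0],
    [[0,0,0],[0,-0.01,-0.0233],0],
    [[0,0,0],[0,-0.016,-0.034],0],
    [[0,0,0],[0,-0.022,-0.0453],0],
    [[0,0,0],[0,-0.028,-0.0567],0],
    [[0,0,0],[0,-0.0347,-0.0667],0],
    [[0,0,0],[0,-0.0413,-0.0773],0],
    [[0,0,0],[0,-0.0487,-0.088],0],
    [[0,0,0],[0,-0.056,-0.098],0],
    [[0,0,0],[0,-0.056,-0.098],0],
  ],
)

```text
clock: 10.07
eef_pos: [0.518, 0.0084, 0.1815]
tool_rot: [-0.574, 0.819, -0.0, 0.001]
ft_force: [0.8, 0.2, -3.3]
grip_width: 0.0094
grasp_force: 58.6
```

Request:
jog_arm(
  increments=[
    [[0,0,0],[0,-0.008,-0.0093],0],
    [[0,0,0],[0,-0.016,-0.0193],0],
    [[0,0,0],[0,-0.024,-0.0287],0],
    [[0,0,0],[0,-0.0293,-0.0333],0],
    [[0,0,0],[0,-0.0293,-0.0333],0],
    [[0,0,0],[0,-0.0293,-0.0333],0],
    [[0,0,0],[0,-0.0293,-0.0333],0],
    [[0,0,0],[0,-0.0293,-0.0333],0],
  ],
)

```text
clock: 11.08
eef_pos: [0.5377, 0.001, 0.2056]
tool_rot: [-0.574, 0.819, 0.0, -0.0]
ft_force: [1.3, -1.0, -4.0]
grip_width: 0.0096
grasp_force: 58.6
```

```bash
python3 - <<'E'
from h import *
for n in("side","wrist"): cv2.imwrite(f"pics/{n}3.png",optics.camera(n)[:,:,::-1])
a=cv2.imread("pics/side3.png")[120:300,220:440];b=cv2.imread("pics/wrist3.png")
cv2.imwrite("pics/c3.png",np.hstack([cv2.resize(a,(400,327)),cv2.resize(b,(400,327))]))
E
```

```text
(no output)
```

View pics/c3.png

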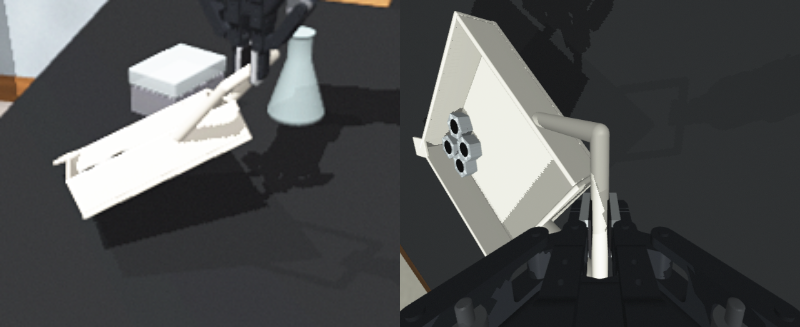

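The left crop shows the tray at about 30° with its corner on the bench, clear of the box and flask. The right crop shows all four nuts clustered at about (457,147), right beside the pouring corner at (420,147).

```bash
python3 - <<'E'
from h import *
o=probe_bus.get_obs();c=optics.calibration("wrist");d=np.array([.9397,-.342,0]);up=np.array([0,0,1.])
th=np.radians(30);n=np.cos(th)*up+np.sin(th)*d;e=np.cos(th)*d-np.sin(th)*up
g=o["eef_pos"]+.016*up;K=g+e*(.176+.134)-n*.065;print("corner",K)
for p in[(455,126),(448,148),(463,148),(460,165)]:
    q=((p[0]-400)*1.6,p[1]*480/327);a,v=ray(c,q);P=K+n*.016;X=a+v*((P-a)@n)/(v@n);print(np.linalg.norm(X-P))
print(np.abs(o["joint_vel"]).max());print(job.job_done())
E
```

```text
corner [ 0.75936348 -0.07965561  0.0103352 ]
0.060991904739953605
0.023664636459282164
0.06406984896601708
0.053397671792313056
0.0014187539229354679
the job is handed in; nothing more can be done
None
```

I put the stray nut in the tray, and the job was handed in with the arm holding the tray by its grip at about 30°; my estimate from the wrist image puts all four nuts 24 to 64 mm from the pouring corner (limit 100 mm), and the hand-in returned no verdict.

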